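Close a plaster casting mould by pushing

ROBOT

A 6-joint arm with a two-finger parallel gripper is mounted at the origin on the work surface. World frame = base frame: x ahead of the robot, y to its left, z up, the work surface at z = 0. Lengths are in m, angles in degrees, forces in N, time in s.
With the tool pointing down it reaches from about 0.375 to 0.9 m from the base axis. Payload 3.1 kg.
Tool frame: the origin (TCP) lies on the centre line of the jaws, within the pads' length; the fingertips stand 25 mm ahead of it and the grasp point (between the pads) lies 6 mm ahead of it; y points along the fingers, x is the direction in which the jaws open and shut, and the axes are right-handed (so a half turn about y gives the same grasp; the last joint's range is limited). The gripper opens to 87 mm and grips with 3 to 60 N. Pads are 19 mm wide; open, the fingers measure 117 mm over their backs; the gripper's body (75 mm by 190 mm) begins 51 mm behind the grasp point.
Start: joints at [54.288, 30.224, 82.088, -0, 67.689, -10.227], TCP at [0.269, 0.564, 0.248] pointing down, gripper open.
Joint ranges: [-176.69, 176.69], [-43.24, 126.21], [12.49, 139.97], [-82, 262], [0, 151.66], [-163.58, 163.58]. Speed limits (degrees/s): [159.86, 159.86, 180, 180, 180, 180].

INTERFACE

Orientations are given as a 3x3 rotation matrix whose columns are the frame's x, y, z axes.
In Python, from rig import * gives the robot as it stands.
- The arm moves only by the tool play_rows, never from a script. Its argument "commands" is a list of rows, each a list of 2 entries, a list of its own where there are three numbers: the shift along the world's x, y, z in m, then the turn, a rotation vector about the world's x, y, z in rad. A call has 1 to 10 rows; each row is the pose to reach, as a shift and turn from the pose commanded when the call began; what a row does not reach only later rows make up. A row lasts 1/8 s, in which the tool goes at most 62.5 mm and 10.7 degrees, less where a joint would pass 70% of its speed; a pose out of reach is approached as far as the arm can. A call with a gripper value outside its range is refused whole. "gripper" is the finger opening in m, from 0 to 0.087, set as the call begins (left out, the last holds). The fingers move at their own pace and stop on an object; the grip force is fixed at half the most. Time passes only in rows, so rows that repeat a pose let the fingers close. It gives the time, the measured TCP pose, the force and the opening at its end, in the units of the state.
- read_state(): the state, without advancing time (a new reading comes with each control period).
- capture(name): name is "scene" or "top" or "wrist"; returns a dict with "frame" (384x512x3 uint8, red, green, blue), "depth" (384x512 float32, m along the optical axis (not along the pixel's ray), 0 where there is no reading), "mtx" (3x3 intrinsics, pixels), "cam_to_world" (4x4, takes a point from camera to world coordinates); the wrist camera has in their place "hand_eye" (4x4, takes a point from camera to tool coordinates, whose origin is the TCP and whose axes are the tool frame's). Camera axes: x right, y down, z forward; pixel columns grow to the right and rows downward; lengths in m; the calibration is good to about 2 mm. A picture is of the moment at which its call begins: read the wrist's pose just before it.
- hand_in(): hands the job in, once; it reports no verdict.
The state is a dict: "time_s": time; "joint_positions": joint angles; "qvel": joint speeds; "tau": joint torques, N m; "position": TCP position; "tcp_rot": TCP orientation; "force": force on the tool from outside, world axes, zero at the start; "moment": the same for the moment, N m; "opening": opening from 0.0 (shut) to 1.0 (fully open).
Only numpy, scipy, OpenCV 4.12 (cv2) and the standard library are available. Lean on these libraries where they do the work, as an engineer would, in place of code of your own. Each camera call takes 0.05 s, during which the arm holds its last target. There are 200 camera calls.

TASK

Close the blue-banded plaster mould without picking anything up: with the fingertips, first push the loose blue-banded half across the table until it sits square against the wooden fence while still well short of the fixed half, then push it along the fence until it closes flush on the fixed blue-banded half. Leave the loose half flat on the table the whole time, move nothing else, and finish clear of everything.

Things in the scene. Friction and masses are not known exactly. Their poses are not given: they have to be found in the camera images.
- jig: Fixed jig. Wooden fence, 40 mm high, fills x 0 to 0.025, y -0.35 to +0.09 of its frame; x points away from the robot into the fence, y (roughly leftward) along it. Fixed white plaster half-mould with blue band, 55 mm high, fills x -0.08 to 0, y 0 to 0.07; its seam face is the plane y = 0. Origin on the table at the corner of fence face and seam plane. Place and yaw vary.
- blue_half: Loose white plaster half, blue band, 80 (x) x 70 (y) x 55 mm high, about 0.35 kg, slides with a few N. Origin: centre of underside. Its seam face, +y side (grey arc of beads; dark half-disc on top beside it), already looks along the jig's +y within 0.4 rad. Starts about 0.13 m short of the fence, 60 mm or more short of the seam. Closed: origin at x -0.040, y -0.035 in the jig frame, axes parallel.
- orange_half: A loose half of another mould, same shape and size but with an orange band; leave alone. Origin at the centre of its underside. It and the blue half stand about 0.15 m apart, either one nearer the fixed half.
- mug_left: White fluted mug upside down, 86 mm across, 100 mm high, with a bead handle; left of the jig. Origin at the centre of its underside. Leave alone.
- mug_right: A like mug upside down, at the right. Origin at the centre of its underside. Leave alone.
- saucer: White saucer 120 mm across, 18 mm high, at the left near the robot. Origin at the centre of its underside. Leave alone.
- trimmer: Trimming tool with an orange handle, 160 mm long, lying flat at the left near the robot. Leave alone.
- brush: Wooden brush 180 mm long, lying flat at the right near the robot. Leave alone.
- jar: Glass jar with a blue cap, 60 mm across, 80 mm high, at the right near the robot. Origin at the centre of its underside. Leave alone.
Mind the look-alikes: they are no part of the job. Leave any purple or turquoise look-alike of the blue_half alone.

How it is judged:
By the outcome, as a careful person would: the job done as asked, in the order asked, and still so for the second after the job is handed in, with the robot touching nothing.
It also fails if it takes over 51 s, if anything falls off the work surface, if the arm or the gripper's body presses on something with over 40 N, if the wrist force passes 120 N, or if a joint passes its speed limit or range.

## Working session

There is one attempt and no reset: what is moved stays moved. The work goes in short steps, Python scripts to look and compute and a tool call to move; the robot and the scene stay as the last step left them, time stands still between calls to the robot, and variables do not carry over. Pictures are saved under pics/ and viewed, about 8 in all and at most 12, crops included, and the job is handed in when it is done.

Besides the shell and the picture viewer there is one more tool, called after ">>>" as name(argument=value, ...) on one line, values as JSON. play_rows: Moves the arm, as the interface text tells. Its arguments: {"type":"object","properties":{"commands":{"type":"array"},"gripper":{"type":"number"}},"required":["commands"]}

```bash
mkdir -p pics; cat > h.py <<'E'
from rig import *
import numpy as np, cv2
def snap(n,f):
    c=capture(n); cv2.imwrite('pics/'+f,cv2.cvtColor(c['frame'],cv2.COLOR_RGB2BGR)); np.savez('pics/'+f[:-4]+'.npz',**c); return c
def pts(c):
    d=c['depth'];v,u=np.indices(d.shape);K=c['mtx']
    P=np.stack([(u-K[0,2])/K[0,0]*d,(v-K[1,2])/K[1,1]*d,d,np.ones_like(d)],-1)
    return (P@c['cam_to_world'].T)[...,:3]
E
python3 - <<'E'
from h import *
a=snap('top','top1.png');b=snap('scene','scene1.png')
s=read_state();print(s)
print(a['mtx'],a['cam_to_world'],b['cam_to_world'])
t=np.hstack([a['frame'],b['frame']]);cv2.imwrite('pics/both1.png',cv2.resize(cv2.cvtColor(a['frame'],cv2.COLOR_RGB2BGR),(800,600)))
E
```

```text
{'time_s': 0.1, 'joint_positions': array([ 5.42866790e+01,  3.02756016e+01,  8.21494884e+01, -9.52130888e-04,
        6.76904045e+01, -1.02282253e+01]), 'qvel': array([ 0.04067263, -0.15052984, -0.19478945,  0.00107125, -0.04064286,
        0.01137724]), 'tau': array([ 4.74863846e-04, -4.40986097e+01, -1.77150178e+01,  6.35472033e-02,
        5.33573760e-02, -1.28758418e-05]), 'position': array([0.26854065, 0.56367958, 0.24664595]), 'tcp_rot': array([[ 4.30269428e-01, -1.16417543e-03, -9.02699764e-01],
       [ 9.02698329e-01, -1.64566431e-03,  4.30270867e-01],
       [-1.98645156e-03, -9.99997968e-01,  3.42820173e-04]]), 'force': array([-1.04395812, -0.684211  , -0.31277548]), 'moment': array([ 0.00203945,  0.00740215, -0.00065695]), 'opening': 0.9974033124379763}
[[487.31500869   0.         249.57713956]
 [  0.         487.31500869 187.60787902]
 [  0.           0.           1.        ]] [[-0.02933465 -0.97719581  0.21030415  0.14891132]
 [-0.99956464  0.02934355 -0.00307879 -0.04135898]
 [-0.00316249 -0.21030291 -0.97763116  1.57974369]
 [ 0.          0.          0.          1.        ]] [[-0.56883912  0.62463946 -0.53502113  1.25210279]
 [ 0.82243563  0.43570311 -0.36573548  0.51258543]
 [ 0.00465756 -0.64806508 -0.76157072  1.15250829]
 [ 0.          0.          0.          1.        ]]
```

View pics/both1.png

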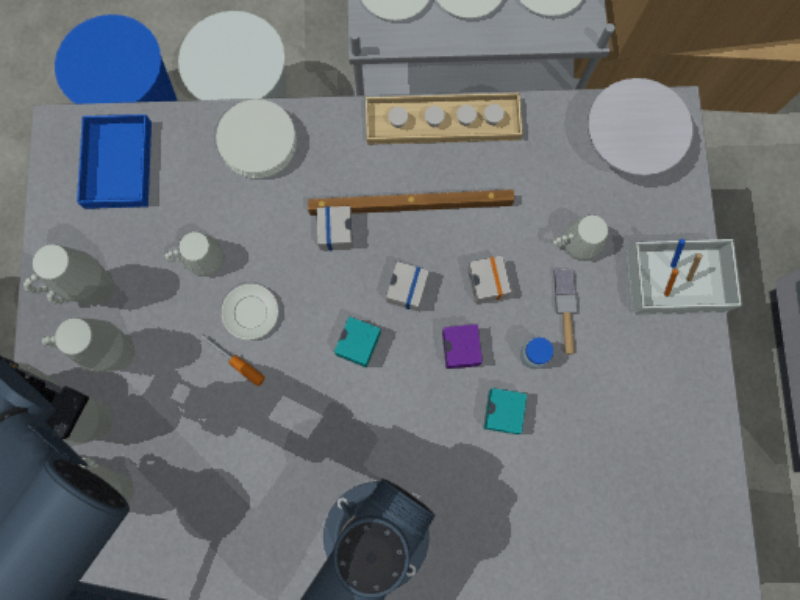

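View pics/scene1.png

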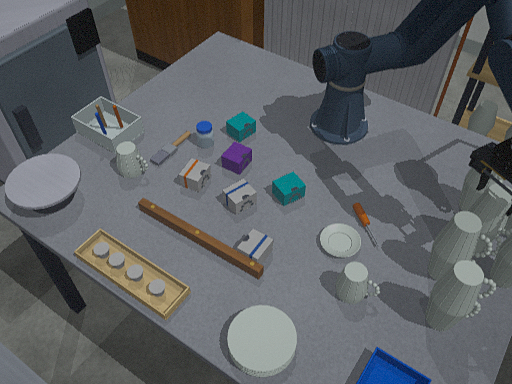

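Top view (800x600): the fixed blue-banded half is at (334,227), touching the fence, which runs (310,207)–(513,198). There are three white loose candidates or look-alikes: the loose half with a blue band at (408,285), the orange-banded half at (490,278), and the teal and purple blocks at (357,341), (463,345) and (506,411). The blue-banded white block at (408,285) fits, since its half-disc is on the left and faces the fixed half. Next I'll measure it and confirm with a crop.

```bash
cat > m.py <<'E'
from h import *
def rect(P,m,seed):
    n,l=cv2.connectedComponents(m.astype(np.uint8),connectivity=4)
    k=l[seed]; q=P[l==k]
    r=cv2.minAreaRect((q[:,:2]*1000).astype(np.float32)); return q,r
if __name__=='__main__':
    a=np.load('pics/top1.npz'); P=pts(a)
    z=P[...,2]; s=512/800
    print('table z',np.median(z[220:240,230:250]))
    for nm,(u,v),lo,hi in [('blue',(400,285),.047,.062),('orange',(490,278),.047,.062),('fixed',(334,235),.047,.062),('fence',(440,201),.033,.046),('teal1',(357,341),.03,.07),('purple',(463,345),.03,.07),('teal2',(506,411),.03,.07)]:
        q,r=rect(P,(z>lo)&(z<hi),(int(v*s),int(u*s)))
        print(nm,len(q),np.round(np.median(q[:,2]),4),np.round(r[0],1),np.round(r[1],1),round(r[2],1)); print(cv2.boxPoints(r).round(0).tolist())
    # fence line: near-face edge & blue bands
    hsv=cv2.cvtColor(a['frame'],cv2.COLOR_RGB2HSV)
    bm=(hsv[...,0]>100)&(hsv[...,0]<125)&(hsv[...,1]>110)&(z>.045)&(z<.065)
    n,l,st,ce=cv2.connectedComponentsWithStats(bm.astype(np.uint8))
    for k in range(1,n):
        if st[k,4]>15:
            q=P[l==k][:,:2]; c=q.mean(0); e=np.linalg.svd(q-c)[2][0]; print('band',ce[k]/s,st[k,4],c.round(4),np.degrees(np.arctan2(e[1],e[0])).round(1))
    f=cv2.cvtColor(a['frame'],cv2.COLOR_RGB2BGR)[115:235,185:345]; cv2.imwrite('pics/crop1.png',cv2.resize(f,None,fx=5,fy=5,interpolation=cv2.INTER_CUBIC))
E
python3 m.py
```

```text
table z 0.002235351445731726
blue 515 0.0554 [496.9 -81.5] [70.5 80.8] 71.7
[[447.0, -102.0], [524.0, -128.0], [546.0, -61.0], [470.0, -35.0]]
orange 516 0.0554 [ 506.1 -251.7] [82.7 70.7] 9.9
[[459.0, -224.0], [471.0, -294.0], [553.0, -279.0], [541.0, -210.0]]
fixed 494 0.055 [628.   67.6] [68.8 82.3] 89.8
[[587.0, 33.0], [669.0, 33.0], [669.0, 102.0], [587.0, 102.0]]
fence 911 0.0398 [683.5 -95.4] [ 29.  436.6] 1.1
[[665.0, 123.0], [673.0, -314.0], [702.0, -313.0], [694.0, 123.0]]
teal1 580 0.0553 [383.2  24.2] [69.9 81. ] 67.1
[[332.0, 8.0], [407.0, -24.0], [434.0, 41.0], [359.0, 72.0]]
purple 589 0.0554 [ 367.3 -188.5] [80.9 70.7] 3.6
[[325.0, -156.0], [329.0, -226.0], [410.0, -221.0], [405.0, -151.0]]
teal2 618 0.0554 [ 233.7 -268.8] [70.9 80.9] 78.3
[[187.0, -295.0], [266.0, -312.0], [281.0, -242.0], [201.0, -226.0]]
band [327.46394231 225.54086538] 52 [0.6251 0.08  ] -179.8
band [412.63020833 285.15625   ] 60 [ 0.4922 -0.0932] 161.8
```

View pics/crop1.png

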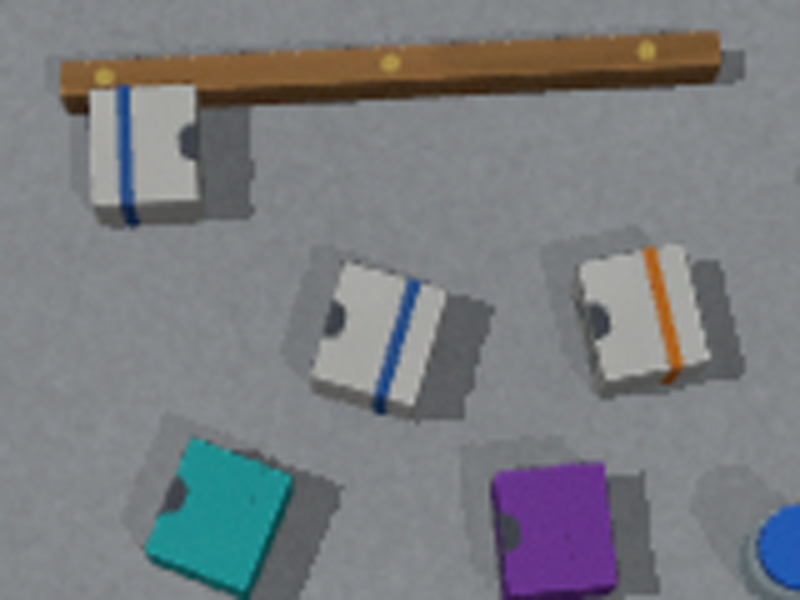

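The crop confirms it: the loose blue-banded white half is at crop (378,335), with its half-disc on the side facing the fixed half at (145,150). The orange one is at (645,315). Now I'll fit the fence and check clearances for the transit.

```bash
python3 - <<'E'
from m import *
a=np.load('pics/top1.npz'); P=pts(a); z=P[...,2]
q,_=rect(P,(z>.033)&(z<.046),(int(201*.64),int(440*.64)))
q=q[(q[:,1]<0.02)&(q[:,1]>-.30)]
bins=np.arange(-.3,.021,.008); e=[]
for b in bins[:-1]:
    w=q[(q[:,1]>=b)&(q[:,1]<b+.008)]
    e.append((b+.004,w[:,0].min(),w[:,0].max()))
e=np.array(e)
for i in (1,2): print('edge',np.polyfit(e[:,0],e[:,i],1), 'yaw',np.degrees(-np.polyfit(e[:,0],e[:,i],1)[0]))
m=(P[...,1]>.2)&(P[...,0]>.1)&(z>.08)
for v0 in (0,):
  n,l,st,ce=cv2.connectedComponentsWithStats(m.astype(np.uint8))
  for k in range(1,n):
    if st[k,4]>60: p=P[l==k]; print(ce[k].round()/.64,p.min(0).round(3),p.max(0).round(3))
E
```

```text
edge [-0.01969253  0.66897551] yaw 1.1282987738988337
edge [-0.01959741  0.693261  ] yaw 1.1228487583476352
[195.3125 246.875 ] [0.543 0.313 0.08 ] [0.609 0.379 0.109]
[ 65.625  273.4375] [0.469 0.525 0.081] [0.565 0.645 0.237]
[ 89.0625 342.1875] [0.328 0.476 0.08 ] [0.429 0.603 0.238]
[ 50.     451.5625] [0.1   0.229 0.08 ] [0.348 0.67  0.835]
```

>>> play_rows(commands=[[[0,0,0.06],[0,0,0]],[[0,0,0.11],[0,0,0]],[[0.157,-0.622,0.11],[0,0,0.126]],[[0.157,-0.622,0.11],[0,0,0.126]],[[0.157,-0.622,0.11],[0,0,0.126]],[[0.157,-0.622,0.11],[0,0,0.126]],[[0.157,-0.622,0.11],[0,0,0.126]],[[0.157,-0.622,0.11],[0,0,0.126]],[[0.157,-0.622,0.11],[0,0,0.126]],[[0.157,-0.622,0.11],[0,0,0.126]]], gripper=0.04)

```text
time_s: 1.35
position: [0.3912, 0.0775, 0.3575]
tcp_rot: [[0.313, 0.0, -0.95], [0.95, 0.0, 0.313], [0.0, -1.0, -0.0]]
force: [1.5, 0.8, 0.2]
opening: 0.459
```

>>> play_rows(commands=[[[0.035,-0.136,0],[0,0,0]],[[0.035,-0.136,0],[0,0,0]],[[0.035,-0.136,0],[0,0,0]],[[0.035,-0.136,-0.06],[0,0,0]],[[0.035,-0.136,-0.12],[0,0,0]],[[0.035,-0.136,-0.18],[0,0,0]],[[0.035,-0.136,-0.207],[0,0,0]],[[0.035,-0.136,-0.207],[0,0,0]]])

```text
time_s: 2.35
position: [0.4245, -0.0552, 0.1489]
tcp_rot: [[0.313, -0.006, -0.95], [0.95, 0.003, 0.313], [0.001, -1.0, 0.006]]
force: [0.7, 0.6, 0.9]
opening: 0.459
```

```bash
python3 - <<'E'
from h import *
s=read_state();print(s['position'],s['tcp_rot'].round(3).tolist(),s['opening'],s['force'])
w=snap('wrist','w1.png');print(w['hand_eye'].round(3))
E
```

```text
[ 0.42446182 -0.05515896  0.14886295] [[0.313, -0.006, -0.95], [0.95, 0.003, 0.313], [0.001, -1.0, 0.006]] 0.4593985257182949 [0.74649411 0.58280864 0.88158071]
[[ 1.    -0.001  0.     0.   ]
 [-0.001 -0.291  0.957 -0.136]
 [-0.001 -0.957 -0.291  0.08 ]
 [ 0.     0.     0.     1.   ]]
```

View pics/w1.png

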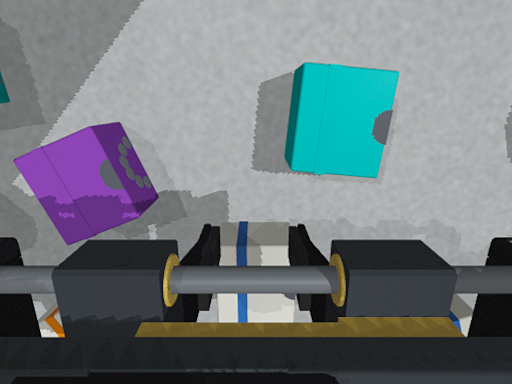

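The wrist view shows the blue half centred between the fingers at column ~256. The purple block at (85,185) and the teal block at (345,120) are clear, so I'll descend behind the half.

>>> play_rows(commands=[[[0,0,-0.05],[0,0,0]],[[0,0,-0.09],[0,0,0]],[[0,0,-0.109],[0,0,0]],[[0,0,-0.109],[0,0,0]],[[0.01,-0.0035,-0.109],[0,0,0]],[[0.018,-0.006,-0.109],[0,0,0]],[[0.0235,-0.008,-0.109],[0,0,0]],[[0.0235,-0.008,-0.109],[0,0,0]]])

```text
time_s: 3.4
position: [0.4497, -0.0645, 0.042]
tcp_rot: [[0.313, 0.0, -0.95], [0.95, -0.0, 0.313], [-0.0, -1.0, -0.0]]
force: [-1.4, 0.7, 0.6]
opening: 0.459
```

>>> play_rows(commands=[[[0.0104,-0.0018,0],[0,0,0.042]],[[0.0209,-0.0036,0],[0,0,0.085]],[[0.0314,-0.0055,0],[0,0,0.127]],[[0.0421,-0.0073,0],[0,0,0.169]],[[0.0528,-0.0092,0],[0,0,0.212]],[[0.0636,-0.0111,0],[0,0,0.254]],[[0.0745,-0.013,0],[0,0,0.297]],[[0.0855,-0.015,0],[0,0,0.339]],[[0.0855,-0.015,0],[0,0,0.339]],[[0.0855,-0.015,0],[0,0,0.339]]])

```text
time_s: 4.65
position: [0.5359, -0.0798, 0.0415]
tcp_rot: [[-0.02, 0.002, -1.0], [1.0, -0.0, -0.02], [-0.0, -1.0, -0.002]]
force: [0.3, 0.9, -0.1]
opening: 0.461
```

```bash
python3 - <<'E'
from m import *
s=read_state();print(s['position'],s['tcp_rot'].round(3).tolist(),s['force'])
a=snap('top','top2.png')
cv2.imwrite('pics/crop2.png',cv2.resize(cv2.cvtColor(a['frame'],cv2.COLOR_RGB2BGR)[100:250,170:370],None,fx=4,fy=4,interpolation=cv2.INTER_CUBIC))
E
```

```text
[ 0.53588914 -0.07984152  0.04150328] [[-0.02, 0.002, -1.0], [1.0, -0.0, -0.02], [-0.0, -1.0, -0.002]] [ 0.29107574  0.89585974 -0.07919055]
```

View pics/crop2.png

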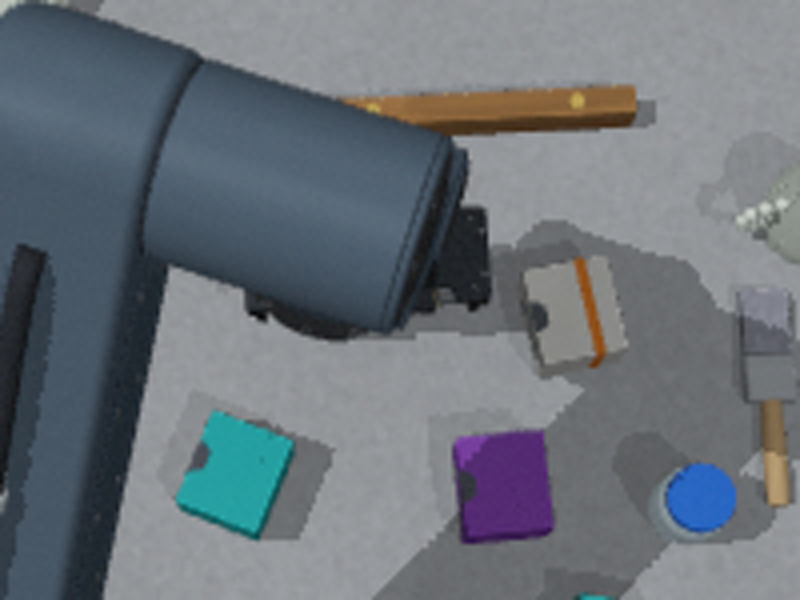

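The top view is blocked by the forearm, so I'll use the scene camera. The orange, teal and purple blocks haven't moved.

```bash
cat > sc.py <<'E'
from m import *
import sys
def run(f,crop=True):
    b=snap('scene',f+'.png');P=pts(b);z=P[...,2]
    hsv=cv2.cvtColor(b['frame'],cv2.COLOR_RGB2HSV)
    w=(z>.049)&(z<.061)&(P[...,0]>.4)&(P[...,0]<.68)&(P[...,1]>-.2)&(P[...,1]<.13)
    n,l,st,ce=cv2.connectedComponentsWithStats(w.astype(np.uint8),connectivity=4)
    O=np.array([.668,.033]);t=np.radians(1.125);R=np.array([[np.cos(t),-np.sin(t)],[np.sin(t),np.cos(t)]])
    for k in range(1,n):
        if st[k,4]>100:
            q=P[l==k]; j=(q[:,:2]-O)@R; r=cv2.minAreaRect((j*1000).astype(np.float32))
            print('px',ce[k].round(),st[k,4],'z',np.median(q[:,2]).round(4),'jig-frame rect',np.round(r[0],1),np.round(r[1],1),round(r[2],1),'x',np.percentile(j[:,0],[1,99]).round(4),'y',np.percentile(j[:,1],[1,99]).round(4))
    if crop: cv2.imwrite('pics/'+f+'c.png',cv2.resize(cv2.cvtColor(b['frame'],cv2.COLOR_RGB2BGR)[150:290,140:326],None,fx=4,fy=4,interpolation=cv2.INTER_CUBIC))
run(sys.argv[1])
E
python3 sc.py s2
```

```text
px [283. 188.] 143 z 0.0519 jig-frame rect [-260.8   -6.7] [72.7 40.9] 66.2 x [-0.2672 -0.2316] y [-0.0428  0.0323]
px [221. 210.] 478 z 0.0522 jig-frame rect [ -80.3 -105.8] [86.7 71. ] 0.3 x [-0.1218 -0.0398] y [-0.14  -0.071]
px [255. 244.] 562 z 0.0524 jig-frame rect [-34.5  41.4] [82.5 71. ] 0.1 x [-0.0746  0.0059] y [0.0076 0.0755]
```

View pics/s2c.png

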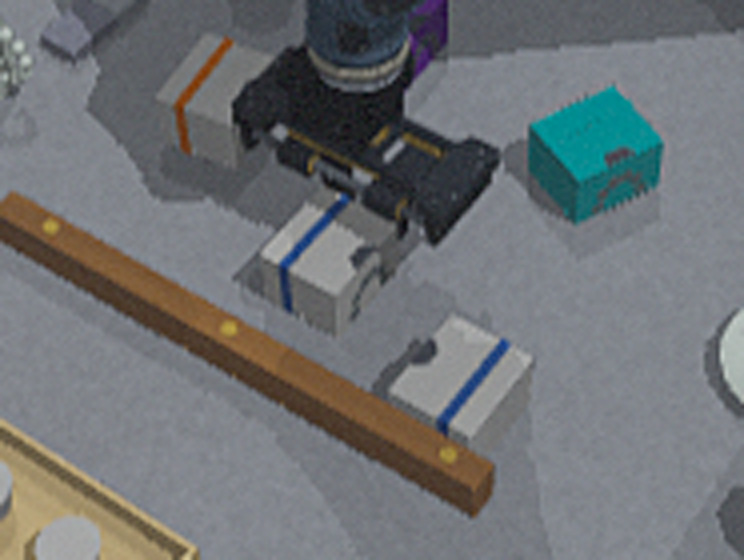

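The scene view shows the loose half square at crop (315,255), about 46 mm from the fence, with a 75 mm seam gap. Nothing else is disturbed. Now I'll push it straight to the fence, slowing at the end.

>>> play_rows(commands=[[[0.008,0,0],[0,0,0]],[[0.016,0,0],[0,0,0]],[[0.023,0,0],[0,0,0]],[[0.029,0.001,0],[0,0,0]],[[0.034,0.001,0],[0,0,0]],[[0.037,0.001,0],[0,0,0]],[[0.039,0.001,0],[0,0,0]],[[0.041,0.001,0],[0,0,0]],[[0.041,0.001,0],[0,0,0]]])

```text
time_s: 5.88
position: [0.5769, -0.0787, 0.0415]
tcp_rot: [[-0.02, 0.001, -1.0], [1.0, -0.0, -0.02], [-0.0, -1.0, -0.001]]
force: [-0.9, 0.2, -0.7]
opening: 0.461
```

>>> play_rows(commands=[[[0.001,0,0],[0,0,0]],[[0.002,0,0],[0,0,0]],[[0.003,0,0],[0,0,0]],[[0.003,0,0],[0,0,0]]])

```text
time_s: 6.38
position: [0.5795, -0.0787, 0.0416]
tcp_rot: [[-0.02, 0.001, -1.0], [1.0, -0.0, -0.02], [-0.0, -1.0, -0.001]]
force: [-1.4, -0.1, -0.4]
opening: 0.46
```

>>> play_rows(commands=[[[0.001,0,0],[0,0,0]],[[0.002,0,0],[0,0,0]],[[0.002,0,0],[0,0,0]]])

```text
time_s: 6.75
position: [0.5816, -0.0786, 0.0415]
tcp_rot: [[-0.02, 0.001, -1.0], [1.0, -0.0, -0.02], [-0.0, -1.0, -0.001]]
force: [-1.7, -0.1, -0.1]
opening: 0.461
```

>>> play_rows(commands=[[[0.001,0,0],[0,0,0]],[[0.002,0,0],[0,0,0]],[[0.002,0,0],[0,0,0]]])

```text
time_s: 7.12
position: [0.5818, -0.0786, 0.0416]
tcp_rot: [[-0.02, -0.003, -1.0], [1.0, 0.0, -0.02], [0.0, -1.0, 0.003]]
force: [-5.1, -1.0, 2.5]
opening: 0.457
```

>>> play_rows(commands=[[[0.001,0,0],[0,0,0]],[[0.002,0,0],[0,0,0]],[[0.002,0,0],[0,0,0]]])

```text
time_s: 7.5
position: [0.5818, -0.0785, 0.0416]
tcp_rot: [[-0.021, -0.007, -1.0], [1.0, 0.001, -0.021], [0.001, -1.0, 0.007]]
force: [-9.1, -1.9, 5.5]
opening: 0.46
```

```bash
python3 sc.py s3
```

```text
px [283. 188.] 139 z 0.0518 jig-frame rect [-250.8   -4.4] [74.4 35.7] 86.9 x [-0.2679 -0.2341] y [-0.0402  0.0317]
px [212. 221.] 490 z 0.0525 jig-frame rect [ -34.  -105.8] [71.8 82.8] 87.6 x [-0.0743  0.0056] y [-0.1409 -0.0715]
px [255. 244.] 563 z 0.0525 jig-frame rect [-35.1  41.8] [71.9 81.5] 89.6 x [-0.0744  0.0052] y [0.0067 0.0762]
```

The half is flush with the fence: its x range matches the fixed half to about 0.5 mm. The seam gap is about 78 mm. I'll back off, rise, turn the jaws and go round to the −y face.

>>> play_rows(commands=[[[-0.02,0,0],[0,0,0]],[[-0.045,0,0],[0,0,0]],[[-0.045,0,0.04],[0,0,0]],[[-0.045,0,0.1],[0,0,0]],[[0.0,-0.04,0.1],[0,0,-0.18]],[[0.04,-0.072,0.1],[0,0,-0.36]],[[0.04,-0.072,0.1],[0,0,-0.54]],[[0.04,-0.072,0.1],[0,0,-0.72]],[[0.04,-0.072,0.1],[0,0,-0.9]],[[0.04,-0.072,0.1],[0,0,-1.08]]], gripper=0.03)

```text
time_s: 8.8
position: [0.6269, -0.1511, 0.1421]
tcp_rot: [[0.875, 0.004, -0.484], [0.484, -0.001, 0.875], [0.003, -1.0, -0.003]]
force: [1.3, 0.3, 0.2]
opening: 0.34
```

>>> play_rows(commands=[[[0,0,0],[0,0,-0.18]],[[0,0,0],[0,0,-0.36]],[[0,0,0],[0,0,-0.491]],[[0,0,0],[0,0,-0.491]],[[0,0,0],[0,0,-0.491]]])

```text
time_s: 9.43
position: [0.6259, -0.1508, 0.1418]
tcp_rot: [[1.0, 0.002, -0.022], [0.022, -0.001, 1.0], [0.002, -1.0, -0.001]]
force: [0.4, -0.2, -0.1]
opening: 0.345
```

```bash
python3 sc.py s4; python3 -c "
from h import *
s=read_state();print(s['position'],s['tcp_rot'].round(3).tolist(),s['force'],s['opening'],s['joint_positions'].round(1))
w=snap('wrist','w4.png')"
```

```text
px [283. 188.] 136 z 0.0523 jig-frame rect [-250.2   -7.1] [73.1 36.5] 88.0 x [-0.2678 -0.2321] y [-0.0424  0.0294]
px [212. 220.] 491 z 0.0523 jig-frame rect [ -34.9 -106.2] [73.1 81.6] 89.8 x [-0.0743  0.0046] y [-0.1401 -0.0712]
px [255. 244.] 556 z 0.0524 jig-frame rect [-33.8  41.3] [71.2 82.6] 89.2 x [-0.0741  0.0053] y [0.0074 0.0762]
[ 0.62575725 -0.15071255  0.1417499 ] [[1.0, 0.001, -0.022], [0.022, -0.0, 1.0], [0.001, -1.0, -0.0]] [-0.29280418  0.07146595  1.02429794] 0.34474952704222234 [-23.5  38.8  84.4   0.   56.7 -24.7]
```

View pics/s4c.png

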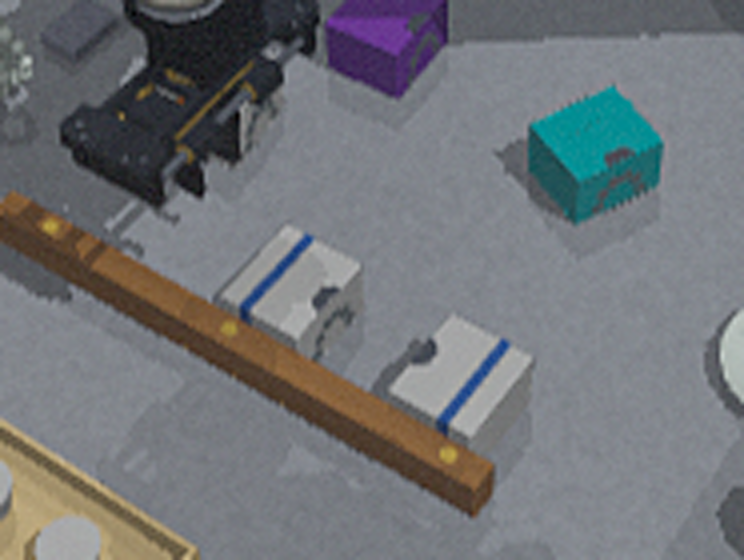

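The half is still flush at crop (290,290), and the gripper is clear on its −y side. I'll descend and push along the fence.

>>> play_rows(commands=[[[0,0,-0.05],[0,0,0]],[[0,0,-0.09],[0,0,0]],[[0,0,-0.1],[0,0,0]],[[0,0,-0.1],[0,0,0]],[[0,0.01,-0.1],[0,0,0]],[[0,0.017,-0.1],[0,0,0]],[[0,0.022,-0.1],[0,0,0]],[[0,0.026,-0.1],[0,0,0]],[[0,0.03,-0.1],[0,0,0]],[[0,0.03,-0.1],[0,0,0]]])

```text
time_s: 10.78
position: [0.6254, -0.1209, 0.0418]
tcp_rot: [[1.0, 0.001, -0.02], [0.02, -0.0, 1.0], [0.0, -1.0, -0.001]]
force: [-0.1, -2.3, -0.1]
opening: 0.346
```

>>> play_rows(commands=[[[0,0.006,0],[0,0,0]],[[0,0.012,0],[0,0,0]],[[0,0.018,0],[0,0,0]],[[0,0.024,0],[0,0,0]],[[0,0.03,0],[0,0,0]],[[0,0.036,0],[0,0,0]],[[0,0.042,0],[0,0,0]],[[0,0.047,0],[0,0,0]],[[0,0.05,0],[0,0,0]],[[0,0.05,0],[0,0,0]]])

```text
time_s: 12.02
position: [0.6246, -0.0718, 0.0417]
tcp_rot: [[1.0, -0.001, -0.02], [0.02, -0.001, 1.0], [-0.001, -1.0, -0.001]]
force: [-3.6, -4.5, 2.2]
opening: 0.34
```

```bash
python3 sc.py s5
```

```text
px [283. 188.] 133 z 0.0524 jig-frame rect [-258.6   -6.5] [72.6 38.5] 69.2 x [-0.2674 -0.2314] y [-0.0431  0.0317]
px [227. 229.] 495 z 0.0523 jig-frame rect [-34.7 -55.7] [81.6 73.3] 0.2 x [-0.0747  0.0045] y [-0.0906 -0.0208]
px [255. 244.] 547 z 0.0523 jig-frame rect [-34.3  41.8] [83.  70.9] 0.6 x [-0.0743  0.0051] y [0.0077 0.0759]
```

View pics/s5c.png

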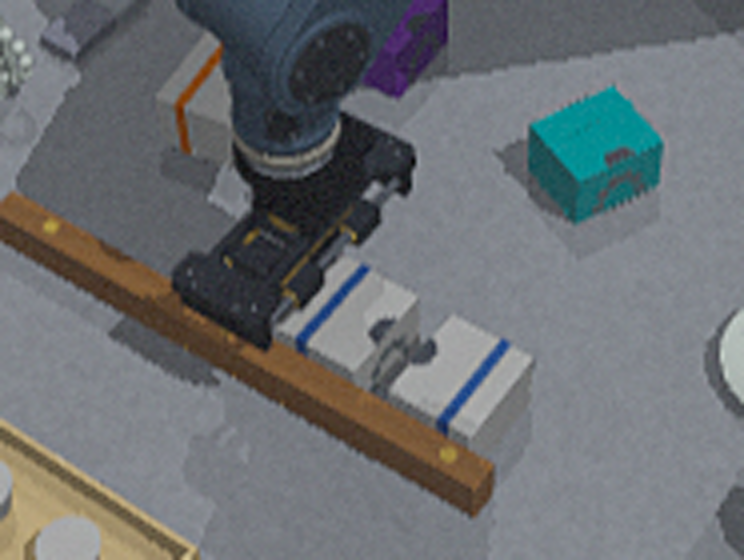

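The half at crop (350,310) is square and still on the fence, with a gap of about 28 mm. I'll continue and then creep.

>>> play_rows(commands=[[[0,0.005,0],[0,0,0]],[[0,0.01,0],[0,0,0]],[[0,0.015,0],[0,0,0]],[[-0.0005,0.019,0],[0,0,0]],[[-0.0005,0.022,0],[0,0,0]],[[-0.0005,0.024,0],[0,0,0]],[[-0.0005,0.025,0],[0,0,0]],[[-0.0005,0.025,0],[0,0,0]]])

```text
time_s: 13.08
position: [0.6241, -0.047, 0.0417]
tcp_rot: [[1.0, -0.001, -0.02], [0.02, -0.002, 1.0], [-0.001, -1.0, -0.002]]
force: [-2.4, -6.8, 2.9]
opening: 0.342
```

>>> play_rows(commands=[[[0,0.001,0],[0,0,0]],[[0,0.002,0],[0,0,0]],[[0,0.003,0],[0,0,0]],[[0,0.003,0],[0,0,0]]])

```text
time_s: 13.58
position: [0.6241, -0.0442, 0.0417]
tcp_rot: [[1.0, -0.002, -0.02], [0.02, -0.002, 1.0], [-0.002, -1.0, -0.002]]
force: [-2.4, -5.7, 2.3]
opening: 0.346
```

>>> play_rows(commands=[[[0,0.001,0],[0,0,0]],[[0,0.002,0],[0,0,0]],[[0,0.002,0],[0,0,0]]])

```text
time_s: 13.95
position: [0.6241, -0.0441, 0.0417]
tcp_rot: [[1.0, -0.002, -0.021], [0.021, -0.004, 1.0], [-0.002, -1.0, -0.004]]
force: [-3.5, -11.8, 2.3]
opening: 0.347
```

>>> play_rows(commands=[[[0,0.001,0],[0,0,0]],[[0,0.002,0],[0,0,0]],[[0,0.003,0],[0,0,0]],[[0,0.003,0],[0,0,0]]])

```text
time_s: 14.45
position: [0.6241, -0.044, 0.0418]
tcp_rot: [[1.0, -0.002, -0.022], [0.022, -0.008, 1.0], [-0.002, -1.0, -0.008]]
force: [-6.5, -20.5, 2.6]
opening: 0.345
```

```bash
python3 sc.py s6; python3 - <<'E'
from h import *
P=pts(np.load('pics/s6.npz'));z=P[...,2]
O=np.array([.668,.033]);t=np.radians(1.125);R=np.array([[np.cos(t),-np.sin(t)],[np.sin(t),np.cos(t)]])
# dark seam / low depth pixels between halves
j=(P[...,:2]-O)@R
m=(z>.045)&(z<.065)&(abs(j[...,0]+.035)<.05)&(abs(j[...,1])<.1)
for a in np.arange(-.07,.001,.01):
    y=np.sort(j[m&(abs(j[...,0]-a)<.005)][:,1]); d=np.diff(y); k=d.argmax(); print(round(a,3),y[[0,-1]].round(4),'maxgap',d[k].round(4),'at',y[k].round(4))
E
```

```text
px [283. 188.] 140 z 0.0523 jig-frame rect [-251.    -6.7] [75.3 35.3] 85.8 x [-0.2677 -0.2329] y [-0.043   0.0295]
px [245. 239.] 1038 z 0.0521 jig-frame rect [-34.8   7.6] [140.3  83.1] 89.3 x [-0.0744  0.0053] y [-0.0601  0.076 ]
-0.07 [-0.0619  0.0768] maxgap 0.0034 at 0.064
-0.06 [-0.0758  0.0763] maxgap 0.0037 at -0.0678
-0.05 [-0.0602  0.0769] maxgap 0.0039 at -0.0493
-0.04 [-0.0539  0.0778] maxgap 0.0027 at 0.0303
-0.03 [-0.0534  0.0776] maxgap 0.004 at -0.0425
-0.02 [-0.0609  0.0765] maxgap 0.007 at -0.0609
-0.01 [-0.0628  0.0766] maxgap 0.0032 at -0.0616
0.0 [-0.0604  0.077 ] maxgap 0.0028 at -0.0317
```

View pics/s6c.png

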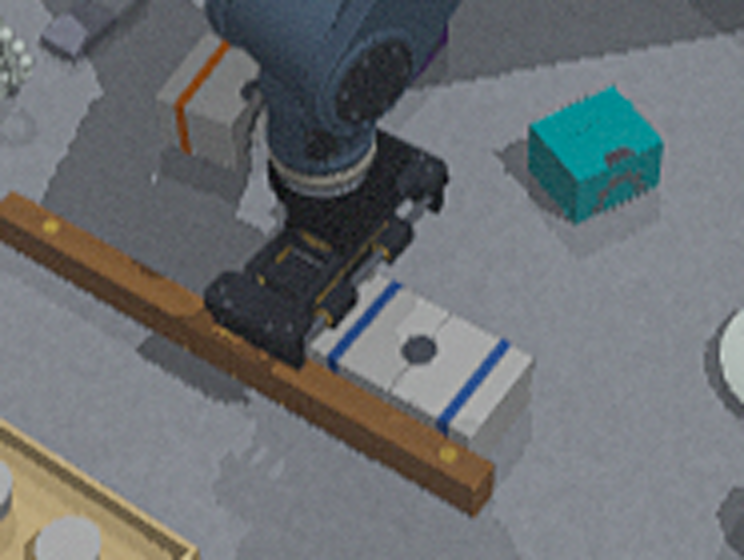

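The mould is closed: total length is about 139 mm with the half-discs meeting at crop (420,350). I'll retreat.

>>> play_rows(commands=[[[0,-0.015,0],[0,0,0]],[[0,-0.045,0],[0,0,0]],[[0,-0.045,0.05],[0,0,0]],[[0,-0.045,0.11],[0,0,0]],[[0,-0.045,0.17],[0,0,0]],[[-0.03,-0.1,0.2],[0,0,0]],[[-0.06,-0.15,0.2],[0,0,0]],[[-0.06,-0.15,0.2],[0,0,0]],[[-0.06,-0.15,0.2],[0,0,0]]])

```text
time_s: 15.62
position: [0.5647, -0.1873, 0.2413]
tcp_rot: [[1.0, -0.0, -0.019], [0.019, 0.002, 1.0], [-0.0, -1.0, 0.002]]
force: [0.3, -0.2, -0.1]
opening: 0.347
```

```bash
python3 sc.py s7; python3 -c "
from h import *
s=read_state();print(s['time_s'],s['position'],s['force'])
P=pts(np.load('pics/s7.npz'));z=P[...,2]
a=snap('top','top7.png')"
```

```text
px [283. 188.] 142 z 0.0518 jig-frame rect [-249.8   -6. ] [78.4 35.8] 89.1 x [-0.2675 -0.2338] y [-0.0419  0.0324]
px [245. 239.] 1092 z 0.0523 jig-frame rect [-34.7   6.5] [141.   82.1] 89.9 x [-0.0741  0.0052] y [-0.0617  0.0757]
15.675 [ 0.56494079 -0.18663056  0.24108171] [ 0.66721777 -0.15766544 -0.4703234 ]
```

View pics/s7.png

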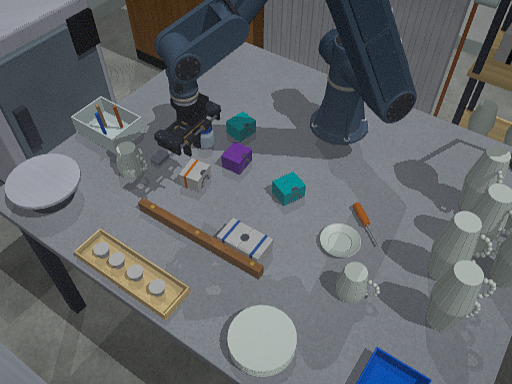

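The closed mould is at (245,240): 141 × 82 mm, square and flat at the same height as before. Everything else is where it started, and the arm is clear at z ≈ 0.24 m.

```bash
python3 -c "
from rig import *
print(hand_in())"
```

```text
the job is handed in; nothing more can be done
None
```

The blue-banded mould is closed and the job is handed in, at about 15.7 s of the 51 s allowed.

**What I did:** I pushed the loose half with two fingertips, turning it square on the way, until it sat against the fence with a seam gap of about 78 mm. It was pressed there at about 9 N. I then backed off, went round to its −y side and pushed it along the fence until it closed on the fixed half. The final press was about 20 N.

**Last checks**, from the scene camera after backing off:
- **Fit:** the two halves measure 141 × 82 mm together (140 × 80 nominal). They line up with each other along the fence, within 0.6° of parallel to it, and no gap shows in the picture.
- **Height:** the measured height of the top did not change, so the half stayed flat.
- **Other objects:** by eye, nothing else has moved.
- **Arm:** clear of everything, with the tool about 0.24 m up.

**Disagreement:** the scene camera reads about 6 mm off from the top camera, so I judged the fit relative to the fixed half. The forearm blocked the top camera during the first push. I took a last top picture but did not use it.

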